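# Lock the wooden token into the exhibit console

## Task

Take the wooden token that has two metal lugs at its foot and lock it into the metal bayonet ring on top of the plywood console: find the ring's two slots with the lugs, push the token in against the spring, and twist it clockwise (seen from above) to the stop so that it stays locked, upright, when you let go. Be gentle with the ring: do not ram the token in or wrench it against the stop; leave the other token, the remote control and the mug where they are.

Things in the scene. Friction and masses are not known exactly. Their poses are not given: they have to be found in the camera images.
- token: Token to lock in: wood with an aluminium foot, 79 mm tall, about 0.11 kg (varies, as does friction), standing upright. Origin: centre of its underside; z up, x along its lugs. From the bottom: spigot 30 mm diameter, 0 to 25 mm (lowest 8.5 mm tapered to 22 mm diameter); shoulder disc 38 mm diameter, 25 to 33 mm; grip block 33 to 79 mm. Half a turn makes no difference.
- lugs (a point): Point on the token's axis level with its two lugs, 11.5 mm above the underside; token's axes. The lugs stick out of the spigot along +x and -x to 22 mm from the axis; each is 6 mm wide and 5 mm high (9 to 14 mm above the underside).
- grip (a point): Point on the token's axis in its wooden grip block, 61 mm above the underside; token's axes. The block is 44 mm long along x (the lugs' direction) and 30 mm wide across y, flat-sided: pinch it across y, from above.
- plain_token: Bystander: a wooden token with the same grip block (44 x 30 mm) and height (79 mm), but its foot is a plain 38 mm wooden cylinder without spigot or lugs. Origin: centre of its underside.
- socket (a point): Centre of the aluminium bayonet ring at its top face, 80 mm above the work surface; console's axes. The ring is 76 mm across, 10 mm proud of the plywood, on rubber (yields 0.1 rad per N m), with a 32 mm hole and two opposite slots 9.2 mm wide. The slot line is turned up to 0.4 rad either way from the console's x; that angle is in NO measured pose: see it, or feel for it with the token.
- plunger_rest (a point): Centre of the spring plunger's top at rest, 13 mm below the ring's top; console's axes. Depths of the token's underside below the ring's top: 9 mm: lugs lie on the ring's face, slots not found; 13: lugs in the slots, token meets the plunger (2 N, plus 0.8 N per mm); over 22: lugs under the rim, free to turn clockwise only; 25: shoulder meets the ring, the end of travel.
- ring_seat (a point): Ring's centre at the height where a locked token's underside rests, 18 mm below the ring's top; console's axes. Turned clockwise, lugs run under the rim to pockets open upward, centred 0.9 rad from the slots; a solid stop follows about 0.1 rad later. Let go there and the spring lifts the token until the lugs catch in the pockets, 7 mm of spigot still showing. Short of that it does not lock.
- console: Fixed plywood control box, 130 (x) x 380 (y) x 70 mm high; x points from front to far side, y along its length; origin at the centre of its underside, below the ring. On its top, unused: two flat discs (3 mm high) at y = +90 and +150 mm, a push button (10 mm high) at y = -100 mm, a ball-topped stick (49 mm high) at y = -155 mm.
- remote: Bystander: black remote control lying flat, 40 x 120 x 14 mm, origin at the centre of its underside.
- mug: Bystander: white mug, 80 mm across, 92 mm tall, origin at the centre of its underside, handle at its +y.
Not all that is in view belongs to the job. What is shaped like the token but red, turquoise or yellow is not meant.

How it is judged:
By the outcome, as a careful person would: the job done as asked, in the order asked, and still so for the second after the job is handed in, with the robot touching nothing.
It also fails if it takes over 72 s, if anything falls off the work surface, if the arm or the gripper's body presses on something with over 40 N, if the wrist force passes 120 N, or if a joint passes its speed limit or range.

## Robot

A 6-joint arm with a two-finger parallel gripper is mounted at the origin on the work surface. World frame = base frame: x ahead of the robot, y to its left, z up, the work surface at z = 0. Lengths are in m, angles in rad, forces in N, time in s.
With the tool pointing down it reaches from about 0.35 to 0.975 m from the base axis. Payload 4.9 kg.
Tool frame: the origin (TCP) lies at the very end of the fingers, on their centre line; the grasp point (between the pads) lies 19 mm behind it; x points along the fingers, y is the direction in which the jaws open and shut, and the axes are right-handed (so a half turn about x gives the same grasp; the last joint's range is limited). The gripper opens to 85 mm and grips with 20 to 120 N. Pads are 22 mm wide; open, the fingers measure 114 mm over their backs; the gripper's body (76 mm by 85 mm) begins 54 mm behind the grasp point. The pads swing forward as they close: fully open they stand 13 mm farther back than shut.
Start: joints at [0.991, 0.053, 1.613, -0, 1.476, -0.119], TCP at [0.278, 0.56, 0.231] pointing down, gripper open.
Joint ranges: [-3.01, 3.01], [-1.01, 2.22], [0.06, 2.58], [-1.02, 4.17], [0.09, 2.62], [-3.14, 3.14]. Speed limits (rad/s): [2.57, 2.57, 3.14, 3.14, 3.14, 3.14].

## Interface

Orientations are given as a unit quaternion [w, x, y, z].
In Python, from plant import manip gives the robot as it stands.
- The arm moves only by the tool play_rows, never from a script. Its argument "plan" is a list of rows, each a list of 5 numbers: the shift along the tool's x, y, z in mm, then the turn about the tool's x in rad, then the closure, from -1 (fully open) to 1 (shut). A call has 1 to 8 rows; each row is the pose to reach, as a shift and turn from the pose commanded when the call began, along the tool's axes at that moment; what a row does not reach only later rows make up. A row lasts 1/8 s, in which the tool goes at most 62.5 mm and 10.7 degrees, less where a joint would pass 70% of its speed; a pose out of reach is approached as far as the arm can. A call with a gripper value outside its range is refused whole. The fingers move at their own pace and stop on an object; the grip force is fixed at half the most. Time passes only in rows, so rows that repeat a pose let the fingers close. It gives the time, the measured TCP pose, the force and the opening at its end, in the units of the state.
- manip.state(): the state, without advancing time (a new reading comes with each control period).
- manip.grab_frame(name): name is "scene" or "top" or "wrist"; returns a dict with "img" (400x640x3 uint8, red, green, blue), "range_z" (400x640 float32, m along the optical axis (not along the pixel's ray), 0 where there is no reading), "fx", "fy", "cx", "cy" (pixels), "origin" and "rotation" of the camera in the world. Camera axes: x right, y up, looking along -z (the intrinsics and any distortion apply to the point x, -y, -z); pixel columns grow to the right and rows downward; lengths in m; the calibration is good to about 2 mm. A picture is of the moment at which its call begins.
- manip.job_done(): hands the job in, once; it reports no verdict.
The state is a dict: "time": time; "joint_pos": joint angles; "joint_vel": joint speeds; "joint_efforts": joint torques, N m; "tool_pos": TCP position; "tool_rot": TCP orientation; "contact_force": force on the tool from outside, world axes, zero at the start; "ft_torque": the same for the moment, N m; "gripper_width": opening from 0.0 (shut) to 1.0 (fully open).
Only numpy, scipy, OpenCV 4.12 (cv2) and the standard library are available. Lean on these libraries where they do the work, as an engineer would, in place of code of your own. Each camera call takes 0.05 s, during which the arm holds its last target. There are 200 camera calls.

## Working session

There is one attempt and no reset: what is moved stays moved. The work goes in short steps, Python scripts to look and compute and a tool call to move; the robot and the scene stay as the last step left them, time stands still between calls to the robot, and variables do not carry over. Pictures are saved under pics/ and viewed, about 8 in all and at most 12, crops included, and the job is handed in when it is done.

Besides the shell and the picture viewer there is one more tool, called by a JSON object that holds its "op" and its "data", one argument or row to a line. play_rows: Moves the arm, as the interface text tells. Its arguments: {"type":"object","properties":{"plan":{"type":"array"}},"required":["plan"]}

```bash
mkdir -p pics; cat > h.py <<'E'
import numpy as np, cv2
from plant import manip
def grab(n):
    f=manip.grab_frame(n); np.savez('/tmp/%s.npz'%n,**f); return f
def load(n): return dict(np.load('/tmp/%s.npz'%n))
def pt(f,u,v,z=None,h=None):
    """world point from pixel; depth, or plane height h"""
    d=np.array([(u-f['cx'])/f['fx'],-(v-f['cy'])/f['fy'],-1.0]); w=f['rotation']@d
    if h is not None: s=(h-f['origin'][2])/w[2]
    else: s=f['range_z'][int(round(v)),int(round(u))] if z is None else z
    return f['origin']+s*w
def save(f,name,box=None,k=1):
    im=f['img'][:,:,::-1]
    if box: im=im[box[1]:box[3],box[0]:box[2]]
    cv2.imwrite('pics/'+name,cv2.resize(im,None,fx=k,fy=k,interpolation=cv2.INTER_CUBIC))
E
python3 - <<'E'
from h import *
fs=[]
for n in ("scene","top"):
    f=grab(n); fs.append(f); print(n,f['origin'],f['rotation'].round(3).tolist(),f['fx'],f['cx'],[k for k in f])
    save(f,n+'0.png',k=1.25)
print(manip.state())
E
```

```text
scene [ 1.21363559 -0.40927846  0.61837658] [0.754, 0.371, 0.248, 0.482] 518.9842435907759 312.7967435219283 ['img', 'range_z', 'fx', 'fy', 'cx', 'cy', 'origin', 'rotation']
top [ 0.44987099 -0.12373087  0.93952256] [0.713, 0.037, -0.038, -0.699] 434.62503573903757 322.8369056538452 ['img', 'range_z', 'fx', 'fy', 'cx', 'cy', 'origin', 'rotation']
{'time': 0.1, 'joint_pos': array([ 9.90988445e-01,  5.32756756e-02,  1.61418585e+00, -8.59937151e-07,
        1.47596825e+00, -1.18997244e-01]), 'joint_vel': array([-1.37206442e-03, -1.71491896e-03, -1.90336227e-03,  1.28409910e-03,
       -8.91319205e-05, -4.85091684e-04]), 'joint_efforts': array([ 1.04186790e-04, -3.94909787e+01, -3.71361208e+01, -1.85057797e-04,
        4.00606339e-03,  1.25179108e-05]), 'tool_pos': array([0.27760687, 0.55933078, 0.23017793]), 'tool_rot': array([ 0.68819836,  0.16087302,  0.6886425 , -0.16209378]), 'contact_force': array([-0.28757583,  0.41356069, -0.20862141]), 'ft_torque': array([ 0.01397538, -0.03282625,  0.00261441]), 'gripper_width': 0.9991505783907145}
```

```bash
sed -i "s/w=f\['rotation'\]@d/q=f['rotation']; w=R.from_quat([q[1],q[2],q[3],q[0]]).apply(d)/; s/^import numpy.*/&\nfrom scipy.spatial.transform import Rotation as R/" h.py
python3 - <<'E'
from h import *
f=load('top'); print(pt(f,320,200), pt(f,100,100),pt(f,600,380))
E
```

```text
[ 0.55032502 -0.1182212  -0.00260117] [ 0.76499321  0.37623469 -0.00146356] [ 0.19528219 -0.68363754  0.04165743]
```

View pics/top0.png

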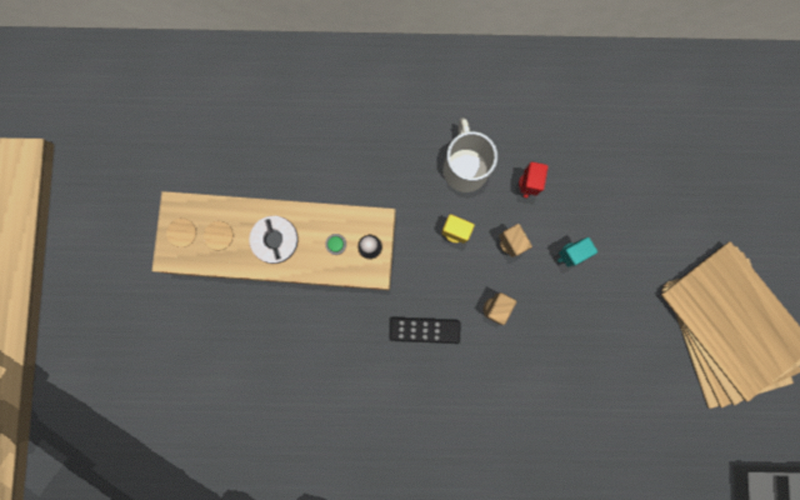

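View pics/scene0.png

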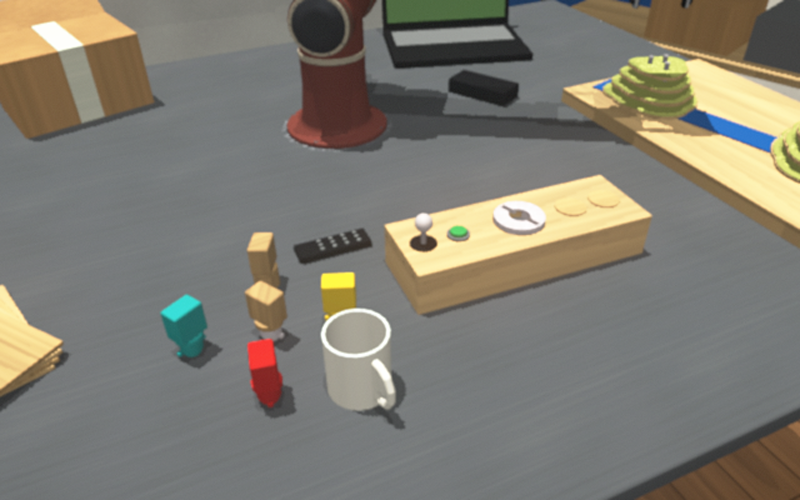

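```bash
python3 - <<'E'
from h import *
f=load('scene');g=load('top')
save(f,'a.png',(185,175,265,285),5)
a=cv2.imread('pics/a.png')
save(g,'b.png',(375,165,455,275),5);b=cv2.imread('pics/b.png')
cv2.imwrite('pics/c1.png',np.hstack([a,b]))
save(g,'c2.png',(190,165,250,218),12)
# tall-top masks
for (u0,v0,u1,v1) in [(395,175,430,210),(382,228,418,264)]:
    P=[];C=[]
    for v in range(v0,v1):
        for u in range(u0,u1):
            p=pt(g,u,v)
            if .07<p[2]<.09 and g['range_z'][v,u]>0: P.append(p)
    P=np.array(P); r=cv2.minAreaRect((P[:,:2]*1000).astype(np.float32))
    print(len(P),P.mean(0),np.median(P[:,2]),r)
E
```

```text
334 [ 0.56283063 -0.3043615   0.07834812] 0.07845565175782249 ((563.09619140625, -304.7798156738281), (43.90678024291992, 30.67533302307129), 30.13882827758789)
342 [ 0.45248719 -0.27969061  0.07837115] 0.07860457484904815 ((452.5849914550781, -280.3637390136719), (29.82450294494629, 44.11062240600586), 63.118324279785156)
```

View pics/c1.png

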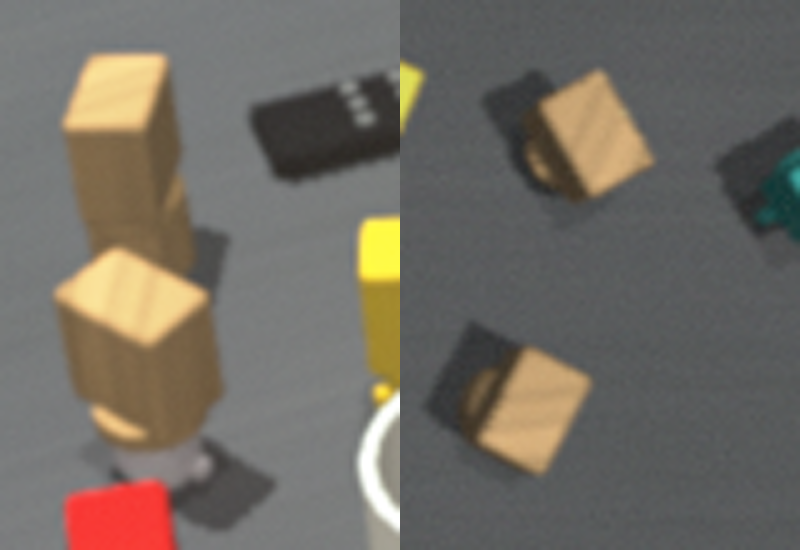

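View pics/c2.png

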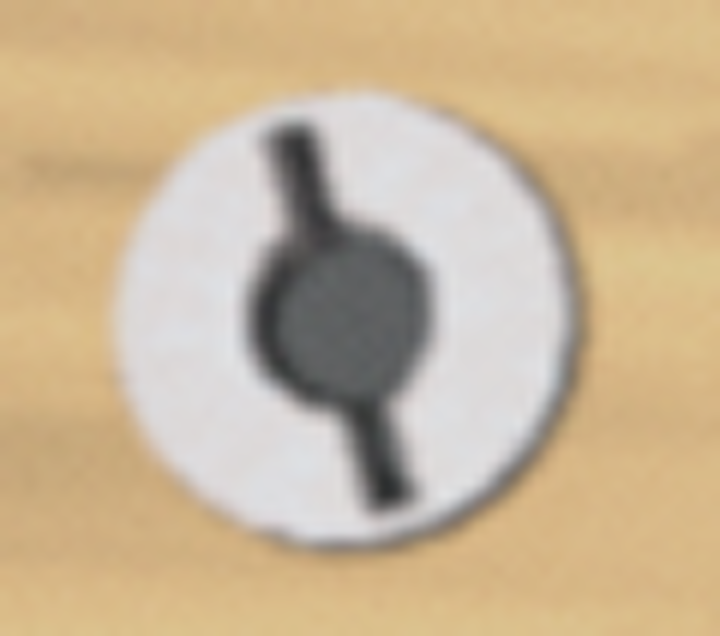

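The wooden candidates in the 1.25x top view are (515,240) and (500,308). The one at (515,240) shows the grey metal foot and lug in the crop, so it's the token. The other has a plain wooden foot. The red, turquoise and yellow ones are decoys. The ring is at about (273,240), with its slot line running (290,125)→(390,500) in the crop.

```bash
cat >> h.py <<'E'
def to(p,ydir,s=None):
    """shift (mm) in tool axes and turn (rad) about tool x to reach TCP p with jaw axis at angle ydir (deg, mod 180)"""
    s=s or manip.state(); q=s['tool_rot']; T=R.from_quat([q[1],q[2],q[3],q[0]])
    y=T.apply([0,1,0]); a=np.degrees(np.arctan2(y[1],y[0]))
    d=(ydir-a+90)%180-90   # ccw from above
    print('tool x',T.apply([1,0,0]).round(3),'y ang',a.round(2),'shift',(T.inv().apply(np.array(p)-s['tool_pos'])*1000).round(1),'turn',np.radians(-d).round(3),'alt',np.radians(-d+(180 if d>0 else -180)).round(3))
E
python3 - <<'E'
from h import *
g=load('top')
w=lambda u,v:pt(g,190+(u+.5)/12-.5,165+(v+.5)/12-.5,h=.08)
a,b=w(290,125),w(390,502); print(a,b,(a+b)/2,np.degrees(np.arctan2(*(a-b)[1::-1])),np.linalg.norm(a-b))
im=g['img'][165:218,190:250].astype(int); m=((im.min(2)>170)).astype(np.uint8)
c=max(cv2.findContours(m,0,1)[0],key=cv2.contourArea); c=cv2.convexHull(c); e=cv2.fitEllipse(c); print(e)
print('ring',pt(g,190+e[0][0],165+e[0][1],h=.08), pt(g,213,200)) 
# console yaw
B=[pt(g,u/1.25,v/1.25,h=.07) for u,v in [(161,192),(395,209),(390,289),(153,271)]]
B=np.array(B);print(B[:,:2],B.mean(0),np.degrees(np.arctan2(*(B[0]-B[1])[:2])))
for v in (0,):
    to([.563,-.3045,.15],120.1)
E
```

```text
[0.58784928 0.09477192 0.08      ] [0.52512211 0.07541423 0.08      ] [0.55648569 0.08509308 0.08      ] 17.15030292219628 0.06564615718528836
((27.787145614624023, 25.7882137298584), (36.8835334777832, 37.65377426147461), 59.396629333496094)
ring [0.55611955 0.08522051 0.08      ] [0.53744096 0.09377486 0.0805576 ]
[[ 0.63006014  0.27170718]
 [ 0.6093158  -0.10924408]
 [ 0.47964171 -0.10388408]
 [ 0.5013018   0.27608723]] [0.55507987 0.08366656 0.07      ] 3.116908794643666
tool x [-0.001 -0.002 -1.   ] y ang 63.6 shift [  81.2 -646.7  639.8] turn -0.986 alt 2.155
```

{"op": "play_rows", "data": {
  "plan": [
    [0, -647, 640, -0.986, -1],
    [0, -647, 640, -0.986, -1],
    [0, -647, 640, -0.986, -1],
    [0, -647, 640, -0.986, -1],
    [0, -647, 640, -0.986, -1],
    [0, -647, 640, -0.986, -1],
    [0, -647, 640, -0.986, -1],
    [0, -647, 640, -0.986, -1]
  ]
}}

```text
time: 1.1
tool_pos: [0.429, 0.1032, 0.2313]
tool_rot: [0.683, -0.184, 0.683, 0.184]
contact_force: [1.4, 1.0, -0.2]
gripper_width: 1.003
```

```bash
python3 - <<'E'
from h import *
print(manip.state()['tool_pos'],manip.state()['joint_pos']); to([.563,-.3045,.15],120.1)
E
```

```text
[0.42899547 0.10321195 0.23127276] [ 6.70641627e-02 -4.13075530e-01  2.02015787e+00  1.11951033e-04
  1.53418847e+00 -2.02918737e+00]
tool x [ 0.  0. -1.] y ang 120.11 shift [  81.3 -419.9  -88.6] turn 0.0 alt -3.141
```

{"op": "play_rows", "data": {
  "plan": [
    [0, -420, -89, 0, -1],
    [0, -420, -89, 0, -1],
    [0, -420, -89, 0, -1],
    [0, -420, -89, 0, -1],
    [0, -420, -89, 0, -1],
    [0, -420, -89, 0, -1],
    [0, -420, -89, 0, -1],
    [0, -420, -89, 0, -1]
  ]
}}

```text
time: 2.1
tool_pos: [0.5623, -0.306, 0.2298]
tool_rot: [0.683, -0.182, 0.684, 0.183]
contact_force: [-0.5, 0.5, -0.4]
gripper_width: 0.998
```

```bash
python3 - <<'E'
from h import *
f=grab('wrist'); save(f,'w1.png',k=1.25)
s=manip.state();print(s['tool_pos'],s['joint_pos'],s['time']); to([.563,-.3045,.15],120.1)
# token top from wrist depth
v,u=np.mgrid[0:400:2,0:640:2]
P=np.array([pt(f,a,b) for a,b in zip(u.ravel(),v.ravel()) if f['range_z'][b,a]>0])
m=(abs(P[:,2]-.079)<.006)&(np.hypot(P[:,0]-.563,P[:,1]+.3045)<.04)
Q=P[m];print(len(Q),Q.mean(0),cv2.minAreaRect((Q[:,:2]*1000).astype(np.float32)))
E
```

```text
[ 0.56215128 -0.30407578  0.23011821] [-6.12305735e-01  8.78732500e-02  1.57794916e+00  2.40471503e-04
  1.47826498e+00 -2.70604902e+00] 2.15
tool x [-0.002  0.002 -1.   ] y ang 119.96 shift [80.1 -1.   0.6] turn -0.002 alt 3.139
380 [ 0.56427636 -0.30578502  0.07868748] ((564.9341430664062, -305.29400634765625), (43.342960357666016, 27.913347244262695), 29.49542999267578)
```

View pics/w1.png

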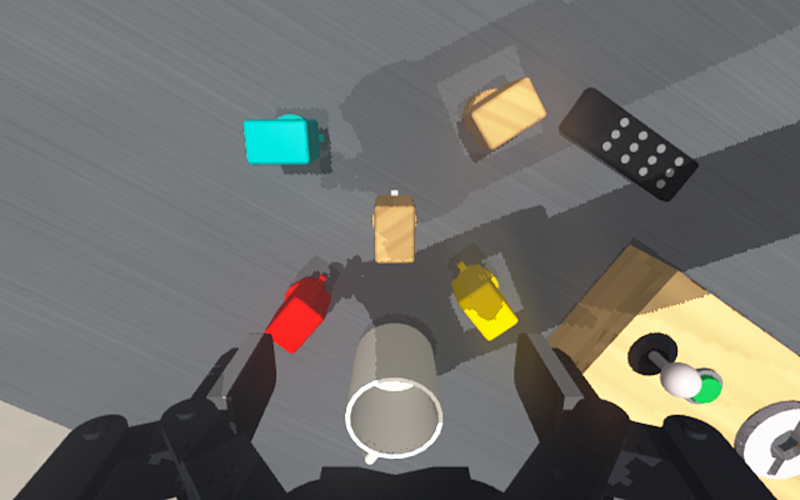

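Wrist view: the token is at (395,228) with its lug showing at (395,193), aligned with the jaws and clear of its neighbours. I'll descend and grip.

{"op": "play_rows", "data": {
  "plan": [
    [60, -1.5, 1, 0, -1],
    [120, -1.5, 1, 0, -1],
    [150, -1.5, 1, 0, -1],
    [175, -1.5, 1, 0, -1],
    [187, -1.5, 1, 0, -1],
    [187, -1.5, 1, 0, -1],
    [187, -1.5, 1, 0, 0],
    [187, -1.5, 1, 0, 1]
  ]
}}

```text
time: 3.15
tool_pos: [0.5651, -0.3042, 0.0462]
tool_rot: [0.683, -0.184, 0.682, 0.183]
contact_force: [0.2, -0.1, -0.2]
gripper_width: 0.602
```

{"op": "play_rows", "data": {
  "plan": [
    [0, 0, 0, 0, 1],
    [0, 0, 0, 0, 1],
    [0, 0, 0, 0, 1],
    [0, 0, 0, 0, 1],
    [0, 0, 0, 0, 1]
  ]
}}

```text
time: 3.78
tool_pos: [0.5648, -0.3041, 0.0456]
tool_rot: [0.683, -0.184, 0.683, 0.183]
contact_force: [-0.7, 0.0, 5.6]
gripper_width: 0.339
```

{"op": "play_rows", "data": {
  "plan": [
    [-15, 0, 0, 0, 1],
    [-50, 0, 0, 0, 1],
    [-100, 0, 0, 0, 1],
    [-160, 0, 0, 0, 1],
    [-160, 0, 0, 0, 1]
  ]
}}

```text
time: 4.4
tool_pos: [0.567, -0.3057, 0.2126]
tool_rot: [0.686, -0.187, 0.68, 0.18]
contact_force: [-0.0, -0.2, -0.5]
gripper_width: 0.345
```

```bash
python3 - <<'E'
from h import *
s=manip.state();print(s['tool_pos'],s['contact_force'],s['gripper_width'],s['joint_pos']); to([.5565,.085,.205],107)
E
```

```text
[ 0.56701291 -0.30565393  0.21255631] [-0.02367314 -0.2045041  -0.48341177] 0.34513200590397364 [-6.09830589e-01  1.00772739e-01  1.59369259e+00 -4.97986158e-05
  1.43450116e+00 -2.70589592e+00]
tool x [ 0.01  -0.007 -1.   ] y ang 120.09 shift [  4.6 343.3 186.8] turn 0.229 alt -2.913
```

{"op": "play_rows", "data": {
  "plan": [
    [0, 60, 33, 0.1, 1],
    [0, 343, 187, 0.229, 1],
    [0, 343, 187, 0.229, 1],
    [0, 343, 187, 0.229, 1],
    [0, 343, 187, 0.229, 1],
    [0, 343, 187, 0.229, 1],
    [0, 343, 187, 0.229, 1],
    [0, 343, 187, 0.229, 1]
  ]
}}

```text
time: 5.4
tool_pos: [0.5534, 0.0872, 0.2035]
tool_rot: [0.699, -0.105, 0.7, 0.105]
contact_force: [-0.5, -0.4, -2.0]
gripper_width: 0.346
```

{"op": "play_rows", "data": {
  "plan": [
    [0, 0, 0, 0, 1],
    [0, 0, 0, 0, 1]
  ]
}}

```text
time: 5.65
tool_pos: [0.5541, 0.0853, 0.2043]
tool_rot: [0.699, -0.104, 0.7, 0.103]
contact_force: [-0.2, 0.7, -1.2]
gripper_width: 0.344
```

```bash
python3 - <<'E'
from h import *
f=grab('wrist'); g=grab('scene'); t=grab('top')
save(f,'w2.png',k=1.25)
s=manip.state();print(s['tool_pos'],s['contact_force'],s['ft_torque'],s['gripper_width'],s['joint_pos'],s['time']); to([.5565,.085,.14],107)
h=g['img'][:,:,::-1][90:250,330:490]; cv2.imwrite('pics/s2.png',cv2.resize(h,None,fx=3.7,fy=3.7,interpolation=2))
E
```

```text
[0.55415066 0.08581768 0.20451468] [ 0.03113444  1.16127572 -1.33896049] [ 0.00598362 -0.0260583   0.0473727 ] 0.3440610921177212 [ 2.09802404e-02 -8.22151036e-02  1.79144390e+00 -9.59857805e-05
  1.43241249e+00 -1.84437201e+00] 5.8
tool x [-0. -0. -1.] y ang 106.88 shift [64.5 -1.5  2. ] turn -0.002 alt 3.139
```

View pics/w2.png

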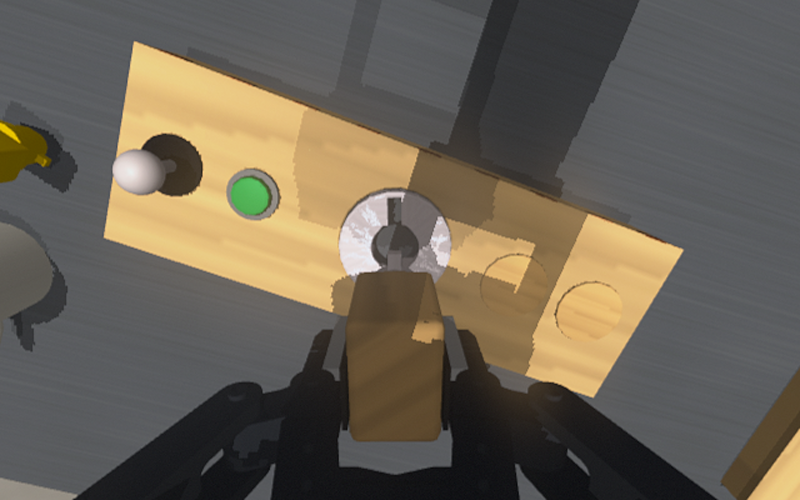

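View pics/s2.png

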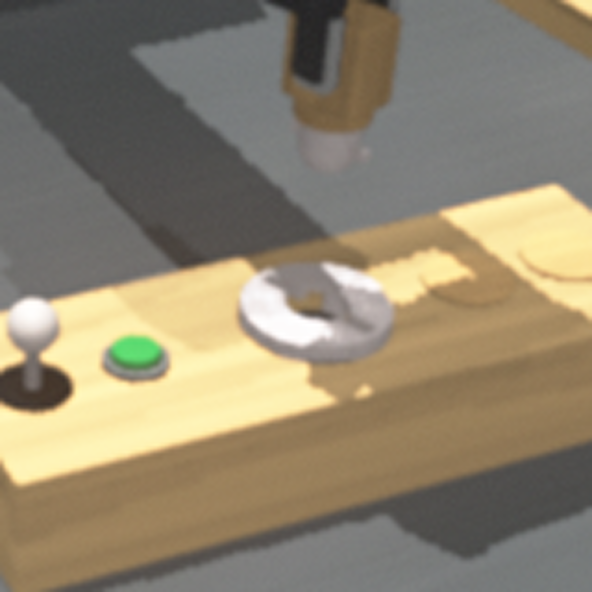

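Token held upright and the lug is in line with the slot (both near column 395). I'll measure the token relative to the ring in this same wrist frame.

```bash
python3 - <<'E'
from h import *
f=load('wrist')
v,u=np.mgrid[130:400,240:400]; u=u.ravel();v=v.ravel()
P=np.array([pt(f,a,b) for a,b in zip(u,v)]); C=f['img'][v,u].astype(int)
m=(u>275)&(u<355)&(v>215)&(v<360)
Q=P[m]; z=Q[:,2]; print(np.histogram(z,bins=np.arange(.12,.27,.005)))
top=Q[(z>.232)&(z<.250)]; A=np.c_[top[:,:2],np.ones(len(top))]; print(len(top),top.mean(0),np.linalg.lstsq(A,top[:,2],rcond=None)[0])
print('top rect',cv2.minAreaRect((top[:,:2]*1000).astype(np.float32)), top.min(0),top.max(0))
r=(abs(P[:,2]-.08)<.004)&(v<225)
r=P[r]; h=cv2.convexHull((r[:,:2]*1000).astype(np.float32))[:,0]
# circle fit on hull pts; drop those on the occluded side iteratively
from scipy.optimize import least_squares
s=least_squares(lambda x:np.hypot(h[:,0]-x[0],h[:,1]-x[1])-38,[556,85],loss='soft_l1',f_scale=.5); print('ring',s.x,np.median(abs(s.fun)),r[:,2].mean())
# slot dark pixels on line
slot=[(394/1.25,200/1.25,),(394/1.25,222/1.25)]
for a,b in slot: print(pt(f,a,b,h=.08), pt(f,a,b))
to([.5565,.085,.14],107)
E
```

```text
(array([   0,    0,    0,    0,    0,    0,    0,    0,    0,    9,   31,
          0,    9,    7,   18,  222,  250,  271,  301,  325,  368,  405,
        523, 7385,   95,    0,    0,    0,    0,    0]), array([0.12 , 0.125, 0.13 , 0.135, 0.14 , 0.145, 0.15 , 0.155, 0.16 ,
       0.165, 0.17 , 0.175, 0.18 , 0.185, 0.19 , 0.195, 0.2  , 0.205,
       0.21 , 0.215, 0.22 , 0.225, 0.23 , 0.235, 0.24 , 0.245, 0.25 ,
       0.255, 0.26 , 0.265, 0.27 ]))
7816 [0.55136751 0.08401436 0.23736354] [ 0.02870998 -0.00062444  0.22158626]
top rect ((553.8968505859375, 84.68682861328125), (45.00164031982422, 30.114761352539062), 17.236921310424805) [0.52925014 0.06516479 0.23201028] [0.57814951 0.10475673 0.24343147]
ring [558.37338474  85.99253273] 0.3287706839982789 0.07985496518098814
[0.52740825 0.07648076 0.08      ] [0.53723478 0.07933529 0.02683635]
[0.54136079 0.08068872 0.08      ] [0.55369109 0.08430075 0.02800189]
tool x [-0. -0. -1.] y ang 106.88 shift [64.5 -1.5  2. ] turn -0.002 alt 3.139
```

```bash
python3 - <<'E'
from h import *
from scipy.optimize import least_squares
f=load('wrist')
v,u=np.mgrid[130:400,240:400]; u=u.ravel();v=v.ravel()
P=np.array([pt(f,a,b) for a,b in zip(u,v)])
m=(u>275)&(u<355)&(v>215)&(v<360)&(P[:,2]>.2355)&(P[:,2]<.243); top=P[m]
A=np.c_[top[:,:2],np.ones(len(top))];co=np.linalg.lstsq(A,top[:,2],rcond=None)[0]
print(len(top),top.mean(0),co,np.std(A@co-top[:,2]),cv2.minAreaRect((top[:,:2]*1000).astype(np.float32)))
M=(abs(P[:,2]-.08)<.003)&(v<225); r=P[M][:,:2]*1000
for c in ([556,85],[558,86]):
    c=np.array(c,float)
    for _ in range(10):
        d=r-c; a=np.degrees(np.arctan2(d[:,1],d[:,0])); E=[]
        for k in range(-180,180,4):   # outer edge per sector
            s=(a>=k)&(a<k+4)
            if s.sum()>8 : E.append((k,np.sort(np.hypot(*d[s].T))[-2:].mean()))
        E=np.array(E); ok=E[:,1]>36
        th=np.radians(E[ok,0]+2); X=c+np.c_[np.cos(th),np.sin(th)]*E[ok,1:]
        s=least_squares(lambda x:np.hypot(*(X-x[:2]).T)-x[2],[*c,38],loss='soft_l1',f_scale=.3); c=s.x[:2]
    print(s.x,ok.sum(),E[ok,0].min(),E[ok,0].max(),np.std(s.fun))
E
```

```text
7364 [0.55225283 0.08428983 0.23755684] [ 0.01089417 -0.00646151  0.23208514] 0.0007972705980313455 ((554.0225219726562, 84.77620697021484), (44.64393615722656, 30.030391693115234), 16.849943161010742)
[558.08585952  85.89423951  37.31712012] 66 -180.0 176.0 0.2171988792611603
[558.08585952  85.89423951  37.31712012] 66 -180.0 176.0 0.21719887926299955
```

{"op": "play_rows", "data": {
  "plan": [
    [30, -0.5, 4, 0, 1],
    [55, -0.5, 4, 0, 1],
    [70, -0.5, 4, 0, 1],
    [75, -0.5, 4, 0, 1],
    [75, -0.5, 4, 0, 1]
  ]
}}

```text
time: 6.42
tool_pos: [0.5583, 0.0874, 0.1299]
tool_rot: [0.7, -0.104, 0.699, 0.104]
contact_force: [0.7, -0.1, -1.4]
gripper_width: 0.343
```

{"op": "play_rows", "data": {
  "plan": [
    [2, 0, 0, 0, 1],
    [4, 0, 0, 0, 1],
    [6, 0, 0, 0, 1],
    [8, 0, 0, 0, 1],
    [8, 0, 0, 0, 1],
    [8, 0, 0, 0, 1]
  ]
}}

```text
time: 7.18
tool_pos: [0.558, 0.0875, 0.1215]
tool_rot: [0.699, -0.104, 0.699, 0.104]
contact_force: [-0.4, 1.1, -1.3]
gripper_width: 0.344
```

```bash
python3 - <<'E'
from h import *
s=manip.state();print(s['tool_pos'],s['contact_force'],s['ft_torque']); to([.558,.085,.11],107)
E
```

```text
[0.55799368 0.08750414 0.12152908] [-0.4065321   1.09853547 -1.28713573] [-0.00738466  0.03938903  0.02187509]
tool x [-0. -0. -1.] y ang 106.97 shift [11.5 -2.4 -0.7] turn -0.0 alt 3.141
```

{"op": "play_rows", "data": {
  "plan": [
    [1.5, 0, 0, 0, 1],
    [3, 0, 0, 0, 1],
    [3, 0, 0, 0, 1],
    [3, 0, 0, 0, 1]
  ]
}}

```text
time: 7.68
tool_pos: [0.558, 0.0875, 0.1185]
tool_rot: [0.699, -0.104, 0.699, 0.104]
contact_force: [0.3, -0.1, -1.5]
gripper_width: 0.341
```

{"op": "play_rows", "data": {
  "plan": [
    [1, 0, 0, 0, 1],
    [2, 0, 0, 0, 1],
    [2, 0, 0, 0, 1],
    [2, 0, 0, 0, 1]
  ]
}}

```text
time: 8.18
tool_pos: [0.558, 0.0875, 0.1165]
tool_rot: [0.699, -0.104, 0.699, 0.104]
contact_force: [1.0, -0.1, -2.1]
gripper_width: 0.343
```

{"op": "play_rows", "data": {
  "plan": [
    [1, 0, 0, 0, 1],
    [2, 0, 0, 0, 1],
    [2, 0, 0, 0, 1],
    [2, 0, 0, 0, 1]
  ]
}}

```text
time: 8.68
tool_pos: [0.558, 0.0875, 0.1145]
tool_rot: [0.699, -0.104, 0.699, 0.104]
contact_force: [-0.7, 0.1, -2.0]
gripper_width: 0.342
```

{"op": "play_rows", "data": {
  "plan": [
    [1, 0, 0, 0, 1],
    [2, 0, 0, 0, 1],
    [2, 0, 0, 0, 1],
    [2, 0, 0, 0, 1]
  ]
}}

```text
time: 9.18
tool_pos: [0.5581, 0.0875, 0.1126]
tool_rot: [0.699, -0.104, 0.699, 0.104]
contact_force: [0.5, -0.6, -0.3]
gripper_width: 0.345
```

{"op": "play_rows", "data": {
  "plan": [
    [1, 0, 0, 0, 1],
    [2, 0, 0, 0, 1],
    [3, 0, 0, 0, 1],
    [4, 0, 0, 0, 1],
    [4, 0, 0, 0, 1],
    [4, 0, 0, 0, 1]
  ]
}}

```text
time: 9.93
tool_pos: [0.5581, 0.0875, 0.1088]
tool_rot: [0.7, -0.104, 0.699, 0.104]
contact_force: [-1.6, -0.7, 3.7]
gripper_width: 0.345
```

{"op": "play_rows", "data": {
  "plan": [
    [1, 0, 0, 0, 1],
    [2, 0, 0, 0, 1],
    [3, 0, 0, 0, 1],
    [4, 0, 0, 0, 1],
    [4, 0, 0, 0, 1],
    [4, 0, 0, 0, 1]
  ]
}}

```text
time: 10.68
tool_pos: [0.5582, 0.0875, 0.1051]
tool_rot: [0.699, -0.104, 0.699, 0.104]
contact_force: [-2.3, -0.4, 6.4]
gripper_width: 0.346
```

{"op": "play_rows", "data": {
  "plan": [
    [1, 0, 0, 0, 1],
    [2, 0, 0, 0, 1],
    [2.6, 0, 0, 0, 1],
    [2.6, 0, 0, 0, 1],
    [2.6, 0, 0, 0, 1]
  ]
}}

```text
time: 11.3
tool_pos: [0.5582, 0.0875, 0.1029]
tool_rot: [0.699, -0.104, 0.699, 0.104]
contact_force: [-3.9, 0.2, 8.4]
gripper_width: 0.343
```

{"op": "play_rows", "data": {
  "plan": [
    [0.2, 0, 0, 0, 1],
    [0.4, 0, 0, 0, 1],
    [0.4, 0, 0, 0, 1]
  ]
}}

```text
time: 11.68
tool_pos: [0.5582, 0.0875, 0.1025]
tool_rot: [0.699, -0.104, 0.699, 0.104]
contact_force: [-2.8, 0.4, 8.4]
gripper_width: 0.345
```

{"op": "play_rows", "data": {
  "plan": [
    [0.4, 0, -0.4, 0, 1],
    [0.5, 0, -0.5, 0.04, 1],
    [0.5, 0, -0.5, 0.08, 1],
    [0.5, 0, -0.5, 0.12, 1],
    [0.5, 0, -0.5, 0.12, 1]
  ]
}}

```text
time: 12.3
tool_pos: [0.5588, 0.0873, 0.1026]
tool_rot: [0.705, -0.062, 0.703, 0.062]
contact_force: [-2.1, -0.3, 7.9]
gripper_width: 0.343
```

```bash
cat > st.py <<'E'
from h import *
s=manip.state();print(s['time'],s['tool_pos'],s['contact_force'],s['ft_torque'],s['gripper_width']); to([.558,.085,.11],107)
E
python3 st.py
```

```text
12.3 [0.55877122 0.08731764 0.1026309 ] [-2.06398223 -0.32134477  7.86884948] [-0.00739928  0.35927521 -0.04327998] 0.34323021109774643
tool x [ 0.003 -0.    -1.   ] y ang 100.08 shift [-7.4 -2.2 -1.1] turn -0.121 alt 3.021
```

{"op": "play_rows", "data": {
  "plan": [
    [0, 0, 0, 0.06, 1],
    [0, 0, 0, 0.12, 1],
    [0, 0, 0, 0.18, 1],
    [0, 0, 0, 0.24, 1],
    [0, 0, 0, 0.24, 1]
  ]
}}

```text
time: 12.92
tool_pos: [0.559, 0.0871, 0.1027]
tool_rot: [0.708, 0.023, 0.705, -0.023]
contact_force: [-1.6, -0.7, 7.9]
gripper_width: 0.345
```

```bash
python3 st.py
```

```text
12.925 [0.55898376 0.08709547 0.10271924] [-1.63848376 -0.72917072  7.85895634] [-0.15993717  0.21838619  0.01909164] 0.34526271272345643
tool x [ 0.004 -0.001 -1.   ] y ang 86.33 shift [-7.3 -2.2 -0.8] turn -0.361 alt 2.781
```

Torque is low at 0.36 rad, so the lugs are under the rim. Continuing.

{"op": "play_rows", "data": {
  "plan": [
    [0, 0, 0, 0.06, 1],
    [0, 0, 0, 0.12, 1],
    [0, 0, 0, 0.18, 1],
    [0, 0, 0, 0.24, 1],
    [0, 0, 0, 0.3, 1],
    [0, 0, 0, 0.36, 1],
    [0, 0, 0, 0.42, 1],
    [0, 0, 0, 0.42, 1]
  ]
}}

```text
time: 13.92
tool_pos: [0.5588, 0.0868, 0.1026]
tool_rot: [0.688, 0.169, 0.685, -0.17]
contact_force: [-2.3, -1.7, 7.8]
gripper_width: 0.346
```

```bash
python3 st.py
```

```text
13.925 [0.55877582 0.08684305 0.10259802] [-2.31129446 -1.71786238  7.82150309] [-0.32732428  0.31145673  0.00286106] 0.3459950325870395
tool x [ 0.003 -0.001 -1.   ] y ang 62.26 shift [-7.4 -2.   0.2] turn -0.781 alt 2.361
```

{"op": "play_rows", "data": {
  "plan": [
    [0, 0, 0, 0.03, 1],
    [0, 0, 0, 0.06, 1],
    [0, 0, 0, 0.09, 1],
    [0, 0, 0, 0.12, 1],
    [0, 0, 0, 0.12, 1]
  ]
}}

```text
time: 14.55
tool_pos: [0.5587, 0.0868, 0.1026]
tool_rot: [0.676, 0.21, 0.674, -0.21]
contact_force: [-1.7, -1.3, 9.5]
gripper_width: 0.344
```

```bash
python3 st.py
```

```text
14.55 [0.55870134 0.08680639 0.10257185] [-1.69783104 -1.29257209  9.51725191] [-0.35260766  0.39204872  0.08946128] 0.3435463520625355
tool x [ 0.003 -0.001 -1.   ] y ang 55.4 shift [-7.4 -1.9  0.5] turn -0.901 alt 2.241
```

{"op": "play_rows", "data": {
  "plan": [
    [0, 0, 0, 0.02, 1],
    [0, 0, 0, 0.04, 1],
    [0, 0, 0, 0.04, 1]
  ]
}}

```text
time: 14.92
tool_pos: [0.5585, 0.0867, 0.1025]
tool_rot: [0.672, 0.223, 0.67, -0.224]
contact_force: [-2.3, -2.7, 9.5]
gripper_width: 0.343
```

```bash
python3 st.py
```

```text
14.925 [0.55853695 0.08666022 0.10252575] [-2.34254986 -2.71516689  9.49153403] [-0.45686825  0.47878393  0.12280778] 0.3432466476972726
tool x [ 0.002 -0.002 -1.   ] y ang 53.13 shift [-7.5 -1.7  0.6] turn -0.94 alt 2.201
```

{"op": "play_rows", "data": {
  "plan": [
    [0, 0, 0, 0.02, 1],
    [0, 0, 0, 0.04, 1],
    [0, 0, 0, 0.04, 1]
  ]
}}

```text
time: 15.3
tool_pos: [0.5582, 0.0863, 0.1025]
tool_rot: [0.667, 0.236, 0.666, -0.238]
contact_force: [-3.5, -4.4, 9.6]
gripper_width: 0.34
```

```bash
python3 st.py
```

```text
15.3 [0.55817034 0.08626056 0.10251255] [-3.529227   -4.42242747  9.59437849] [-0.69129319  0.72993883  0.13611856] 0.33983033748053004
tool x [ 0.001 -0.003 -1.   ] y ang 50.85 shift [-7.5 -1.1  0.7] turn -0.98 alt 2.162
```

{"op": "play_rows", "data": {
  "plan": [
    [0, 0, 0, 0.02, 1],
    [0, 0, 0, 0.03, 1],
    [0, 0, 0, 0.03, 1]
  ]
}}

```text
time: 15.68
tool_pos: [0.558, 0.0861, 0.1025]
tool_rot: [0.663, 0.246, 0.662, -0.248]
contact_force: [-4.0, -4.8, 10.2]
gripper_width: 0.342
```

```bash
python3 st.py
```

```text
15.675 [0.55801424 0.08606418 0.10250394] [-4.00523229 -4.77442326 10.24292183] [-0.75842837  0.82257654  0.28181198] 0.34241031304566266
tool x [ 0.001 -0.003 -1.   ] y ang 49.16 shift [-7.5 -0.8  0.7] turn -1.009 alt 2.132
```

{"op": "play_rows", "data": {
  "plan": [
    [0, 0, 0, 0.015, 1],
    [0, 0, 0, 0.03, 1],
    [0, 0, 0, 0.03, 1]
  ]
}}

```text
time: 16.05
tool_pos: [0.558, 0.086, 0.1025]
tool_rot: [0.66, 0.255, 0.658, -0.257]
contact_force: [-3.9, -4.9, 8.8]
gripper_width: 0.342
```

```bash
python3 st.py
```

```text
16.05 [0.5579966  0.08603388 0.10248409] [-3.94442898 -4.92566866  8.78639252] [-0.84671086  0.84831165  0.56332314] 0.3424801576462318
tool x [ 0.001 -0.003 -1.   ] y ang 47.48 shift [-7.5 -0.8  0.7] turn -1.039 alt 2.103
```

Torque doubled over the last 0.03 rad, so this is the stop. I'll back off toward the pocket centre and let the spring lift the token.

{"op": "play_rows", "data": {
  "plan": [
    [0, 0, 0, -0.05, 1],
    [0, 0, 0, -0.1, 1],
    [0, 0, 0, -0.12, 1],
    [-1, 0, 0, -0.12, 1],
    [-2, 0, 0, -0.12, 1],
    [-3, 0, 0, -0.12, 1],
    [-3, 0, 0, -0.12, 1]
  ]
}}

```text
time: 16.92
tool_pos: [0.5585, 0.0867, 0.1051]
tool_rot: [0.674, 0.217, 0.672, -0.217]
contact_force: [-0.9, -2.6, 5.8]
gripper_width: 0.341
```

```bash
python3 st.py
```

```text
16.925 [0.55852673 0.08670001 0.10512887] [-0.93792206 -2.62324471  5.79291561] [-0.38107405  0.25450351 -0.00562232] 0.340846734870006
tool x [ 0.002 -0.001 -1.   ] y ang 54.26 shift [-4.9 -1.7  0.6] turn -0.92 alt 2.221
```

{"op": "play_rows", "data": {
  "plan": [
    [-1, 0, 0, 0, 1],
    [-2, 0, 0, 0, 1],
    [-2, 0, 0, 0, 1],
    [-2, 0, 0, 0, 1]
  ]
}}

```text
time: 17.42
tool_pos: [0.5585, 0.0867, 0.1068]
tool_rot: [0.674, 0.217, 0.672, -0.217]
contact_force: [0.1, -1.5, 4.8]
gripper_width: 0.344
```

```bash
python3 st.py
```

```text
17.425 [0.55849064 0.086701   0.10678258] [ 0.14729612 -1.52963213  4.79416956] [-0.40899122  0.05342841  0.01125402] 0.34362694846236513
tool x [ 0.002 -0.001 -1.   ] y ang 54.26 shift [-3.2 -1.7  0.6] turn -0.921 alt 2.221
```

The token is rising freely into the pockets. I'll go up a little more, then release.

{"op": "play_rows", "data": {
  "plan": [
    [-0.5, 0, 0, 0, 1],
    [-1, 0, 0, 0, 1],
    [-1, 0, 0, 0, 0.2],
    [-1, 0, 0, 0, 0],
    [-1, 0, 0, 0, -0.3],
    [-1, 0, 0, 0, -0.6],
    [-1, 0, 0, 0, -0.6]
  ]
}}

```text
time: 18.3
tool_pos: [0.5574, 0.0874, 0.107]
tool_rot: [0.673, 0.217, 0.673, -0.217]
contact_force: [-0.1, -0.1, 0.6]
gripper_width: 0.797
```

{"op": "play_rows", "data": {
  "plan": [
    [0, 0, 0, 0, -0.6],
    [-15, 0, 0, 0, -0.6],
    [-40, 0, 0, 0, -0.6],
    [-80, 0, 0, 0, -0.6],
    [-120, 0, 0, 0, -0.6],
    [-120, 0, 0, 0, -0.6]
  ]
}}

```text
time: 19.05
tool_pos: [0.5602, 0.0874, 0.2334]
tool_rot: [0.676, 0.218, 0.67, -0.216]
contact_force: [-0.5, 0.5, 0.3]
gripper_width: 0.797
```

```bash
python3 - <<'E'
from h import *
s=manip.state();print(s['time'],s['tool_pos'],s['contact_force'],s['gripper_width'])
g=grab('scene'); w=grab('wrist'); t=grab('top')
a=cv2.resize(g['img'][100:240,340:480,::-1],(400,400),interpolation=2)
cv2.imwrite('pics/f.png',np.hstack([a,cv2.resize(w['img'][:,120:520,::-1],(400,400))]))
v,u=np.mgrid[100:400,200:450]; u=u.ravel();v=v.ravel()
P=np.array([pt(w,a,b) for a,b in zip(u,v)])
m=(np.hypot(P[:,0]-.558,P[:,1]-.086)<.035)&(P[:,2]>.12)&(P[:,2]<.16); Q=P[m]; z=np.median(Q[Q[:,2]>.13][:,2]); Q=Q[abs(Q[:,2]-z)<.003]
A=np.c_[Q[:,:2],np.ones(len(Q))]
print(len(Q),z,cv2.minAreaRect((Q[:,:2]*1000).astype(np.float32)),np.linalg.lstsq(A,Q[:,2],rcond=None)[0])
E
```

```text
19.05 [0.56016144 0.08744461 0.23339608] [-0.468328    0.45563975  0.25529644] 0.7971175826191365
2228 0.14079854753369575 ((557.9502563476562, 87.18617248535156), (29.856412887573242, 43.126861572265625), 54.19361877441406) [ 0.0056992  -0.00370764  0.13789601]
```

View pics/f.png

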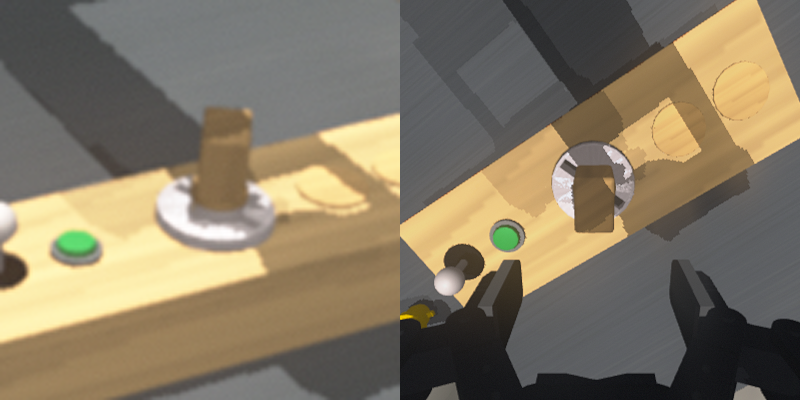

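The token's top is at 140.8 mm, which puts the underside 18.2 mm deep (18 when locked). It's upright, and its jaw-side axis is at 54.2° against 107° at insertion, so it sits 0.92 rad from the slots. Handing in.

```bash
python3 -c "
from plant import manip
print(manip.job_done())"
```

```text
the job is handed in; nothing more can be done
None
```

The token is locked in the bayonet ring, standing upright on its own, and the job was handed in at about 19 s of the 72 s allowed. I picked up the wooden token with the metal lugs and lined its lugs up with the slots. I then pushed it in to about 23 mm, reading about 8 N. It turned clockwise until the torque climbed to 0.56 N m at the stop. I eased it back about 0.12 rad, let the spring lift it into the pockets and released it.

- **Last checks:** after release, the underside is 18.2 mm below the ring's top (18 mm expected when locked). It tilts less than 0.5° and is turned 0.92 rad from the slots (pockets at 0.9). The robot was touching nothing when I handed in.
- **Disagreements:** the top and wrist cameras put the ring's centre about 2 mm apart. I aimed by where the token sat relative to the ring, on which they agreed to about 0.5 mm along the slots and 1.5 mm across them.
- **Side force:** the sideways force on the token reached about 6 N near the stop, well under the limits.
- **Not checked:** I did not re-measure the plain token, remote control or mug afterwards. The arm recorded no contact that would have moved them.

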